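Nudge the enclosure home in the fastening jig

ROBOT

A 6-joint arm with a two-finger parallel gripper is mounted at the origin on the work surface. World frame = base frame: x ahead of the robot, y to its left, z up, the work surface at z = 0. Lengths are in m, angles in degrees, forces in N, time in s.
With the tool pointing down it reaches from about 0.25 to 0.725 m from the base axis. Payload 9.7 kg.
Tool frame: the origin (TCP) lies midway between the tips of the shut fingers; the grasp point (between the pads) lies 19 mm behind it; x points along the fingers, y is the direction in which the jaws open and shut, and the axes are right-handed (so a half turn about x gives the same grasp; the last joint's range is limited). The gripper opens to 85 mm and grips with 20 to 120 N. Pads are 22 mm wide; open, the fingers measure 114 mm over their backs; the gripper's body (76 mm by 85 mm) begins 54 mm behind the grasp point. The pads swing forward as they close: fully open they stand 13 mm farther back than shut.
Start: joints at [-72.193, 4.979, 10.078, 95.1, 0, 90], TCP at [0.168, -0.524, 0.231] pointing down, gripper open.
Joint ranges: [-179.16, 179.16], [-48.56, 103.87], [-65.8, 70.77], [-126.05, 130.52], [-82.76, 87.17], [-180, 180]. Speed limits (degrees/s): [127.2, 127.2, 147.25, 180, 180, 180].

INTERFACE

Orientations are given as [roll, pitch, yaw] about the fixed x, y, z axes, in that order (R = Rz(yaw) Ry(pitch) Rx(roll)).
In Python, from workcell import bot, cams gives the robot as it stands.
- The arm moves only by the tool apply_moves, never from a script. Its argument "commands" is a list of rows, each a list of 5 numbers: the shift along the tool's x, y, z in m, then the turn about the tool's x in rad, then the opening, from -1 (shut) to 1 (fully open). In form: [[tx, ty, tz, roll, hand], ...]. A call has 1 to 12 rows; each row is the pose to reach, as a shift and turn from the pose measured when the call began, along the tool's axes at that moment; what a row does not reach only later rows make up. A row lasts 1/10 s, in which the tool goes at most 50 mm and 8.59 degrees, less where a joint would pass 70% of its speed; a pose out of reach is approached as far as the arm can. A call with a gripper value outside its range is refused whole. The fingers move at their own pace and stop on an object; "newtons" is the grip in N (left out, the last holds). Time passes only in rows, so rows that repeat a pose let the fingers close. It gives the time, the measured TCP pose, the force and the opening at its end, in the units of the state.
- bot.get_obs(): the state, without advancing time (a new reading comes with each control period).
- cams.camera(name): name is "side" or "top"; returns a dict with "frame" (420x560x3 uint8, blue, green, red), "depth" (420x560 float32, m along the optical axis (not along the pixel's ray), 0 where there is no reading), "camera_matrix" (3x3 intrinsics, pixels), "R" (3x3) and "t" (3): a world point X has camera coordinates R X + t. Camera axes: x right, y down, z forward; pixel columns grow to the right and rows downward; lengths in m; the calibration is good to about 2 mm. A picture is of the moment at which its call begins.
- bot.job_done(): hands the job in, once; it reports no verdict.
Trained networks look in the newest picture that a camera, given by its name, has taken for a name from the list of things; names that differ only in an ending like _2 or _b are one class to them, and where a whole thing is asked for, a point or a joint stands for the part that bears it (a point fixed in the world has none). Each returns a list of dicts, best first, with "confidence" (0 to 1); they miss things now and then, are a little off and sometimes report something else, mostly with a low value. They report only what shows in the picture. A call takes as long as a camera call.
- cams.spot_in(name, camera): "rect" ([left, top, right, bottom] in pixels, round what is visible of it).
The state is a dict: "time": time; "q": joint angles; "qd": joint speeds; "joint_efforts": joint torques, N m; "ee_pos": TCP position; "tcp_rot": TCP orientation; "wrist_force": force on the tool from outside, world axes, zero at the start; "torque": the same for the moment, N m; "opening": finger opening in m.
Only numpy, scipy, OpenCV 4.12 (cv2) and the standard library are available. Lean on these libraries where they do the work, as an engineer would, in place of code of your own. Each camera call takes 0.05 s, during which the arm holds its last target. There are 200 camera calls.

TASK

With the fingertips only, push the open black enclosure along the bench into the corner of the aluminium jig until it sits flush against both fences. Then push the red-tipped keeper arm round as far as it goes, so that it lies across the top of the enclosure, and come clear. Do not pick up or tip the enclosure, and leave the other things on the bench where they are.

Things in the scene. Friction and masses are not known exactly. Their poses are not given: they have to be found in the camera images.
- jig: L-shaped aluminium corner stop bolted to the bench, fences 20 wide and 25 high. Origin: on the bench, in the inner corner where the two fence faces meet. The far fence's face is the plane x = 0, from y = 0 to y = -202; the side fence's face is the plane y = 0, from x = 0 to x = -120. The enclosure belongs in the quarter x < 0, y < 0. The jig's x axis points roughly away from the robot (within 15 degrees).
- housing: the open black plastic enclosure with a green circuit board in it, about 0.5 kg (0.35 to 0.65), 110 along its x, 140 along its y, 45 high, walls 4. Loose; it slides on the bench. Origin: centre of its underside; z up. Home, its origin lies at x = -55, y = -70 in the jig's frame, with its axes parallel to the jig's. It starts nearer the robot and to the jig's -y side, turned up to 0.35 rad from the jig's axes.
- housing_corner (a point): the enclosure's corner at its +x, +y, at the underside: at the jig's origin when home
- keeper (a joint): angle (rad) of the keeper arm about its vertical pivot, which stands on the jig behind the side fence. 0: the arm points along the jig's -x; it grows counter-clockwise from above; at 1.571 it points along the jig's -y, across the enclosure, against its hard stop. It starts between -0.4 and 0, swung clear. Friction holds it where it is left; about 1 to 2 N at the red tip moves it.
- keeper_pivot (a point): the keeper's pivot axis, 61 above the bench; at x = -55, y = +60 in the jig's frame. The steel bar is 16 wide, from 49 to 73 above the bench, and passes 4 above the rim of the enclosure.
- keeper_grip (a point): centre of the keeper's red tip, 115 from the pivot axis, 64 above the bench. The red block is 45 long along the arm, 20 wide, from 49 to 79 above the bench.
- screw_jar: closed clear screw jar with a white lid, 64 across, 68 tall; leave alone. Origin: centre of its underside.
- driver: black and orange electric screwdriver lying in a thin grey cradle, about 170 long, 32 high; leave alone. Origin: centre of its underside.
- board_stack: stack of bare green circuit boards, 100 x 75, 22 high; leave alone. Origin: centre of its underside.
- screw_tray: blue two-compartment screw tray, 70 x 100, 22 high; leave alone. Origin: centre of its underside.
- spool: white and grey solder reel lying flat, 56 across, 32 high; leave alone. Origin: centre of its underside.
- cover: loose flat black cover of the enclosure, 110 x 140, 6 thick; leave alone. Origin: centre of its underside.

How it is judged (in metres and radians):
On the way, in this order (a step that is already met when the one before it is completed fails the run):
1. the enclosure is flush against both fences while the keeper arm is still swung clear (x of housing_corner in the frame of jig between -0.004 and 0.004 m and y of housing_corner in the frame of jig between -0.004 and 0.004 m and angle between the x axis of housing and the x axis of jig, either way round below 0.035 rad and height (world z) of housing below 0.004 m and angle between housing's own z axis and vertical below 0.04 rad and value of joint keeper below 0.5 rad), for 0.2 s.
2. the keeper arm is pushed round to its stop across the enclosure (value of joint keeper above 1.45 rad), for 0.2 s.
At the end, for the whole second after the job is handed in: The enclosure lies flat and at rest in the jig's corner: its corner within 4 mm of the inner corner along each fence direction and square to the fences within 0.035 rad (2 degrees); the keeper arm is past 1.45 rad, across the enclosure (x of housing_corner in the frame of jig between -0.004 and 0.004 m and y of housing_corner in the frame of jig between -0.004 and 0.004 m and angle between the x axis of housing and the x axis of jig, either way round below 0.035 rad and height (world z) of housing below 0.004 m and angle between housing's own z axis and vertical below 0.04 rad and value of joint keeper above 1.45 rad and linear speed of housing below 0.01 m/s); the robot touches nothing.
It fails at once if the enclosure is lifted off the bench or tipped (height (world z) of housing above 0.012 m or angle between housing's own z axis and vertical above 0.15 rad).
It fails at once if one of the other things on the bench is disturbed (moved more than 20 mm) (distance of any of screw_jar, driver, board_stack, screw_tray, spool, cover from where it was at the start of the episode above 0.02 m).
It also fails if it takes over 72 s, if anything falls off the work surface, if the arm or the gripper's body presses on something with over 40 N, if the wrist force passes 120 N, or if a joint passes its speed limit or range.

## Working session

There is one attempt and no reset: what is moved stays moved. The work goes in short steps, Python scripts to look and compute and a tool call to move; the robot and the scene stay as the last step left them, time stands still between calls to the robot, and variables do not carry over. Pictures are saved under pics/ and viewed, about 8 in all and at most 12, crops included, and the job is handed in when it is done.

Besides the shell and the picture viewer there is one more tool, called after "Emit:" as name([rows], argument=value, ...), one row to a line, values as JSON. apply_moves: Moves the arm, as the interface text tells. Its arguments: {"type":"object","properties":{"commands":{"type":"array"},"newtons":{"type":"number"}},"required":["commands"]}

```bash
mkdir -p pics; ls; cat > h.py <<'E'
import numpy as np,cv2
from workcell import bot,cams
def cap(n):
    c=cams.camera(n); np.savez(f'{n}.npz',**c); return c
def world(c):
    K,R,t,d=c['camera_matrix'],np.array(c['R']),np.array(c['t']),c['depth']
    v,u=np.mgrid[:d.shape[0],:d.shape[1]]
    P=np.stack([(u-K[0,2])/K[0,0]*d,(v-K[1,2])/K[1,1]*d,d],-1)
    return (P-t)@R
E
python3 - <<'E'
from h import *
o=bot.get_obs(); print(o)
ims=[]
for n in ['top','side']:
    c=cap(n); cv2.imwrite(f'pics/{n}0.png',c['frame'])
    print(n,-np.array(c['R']).T@c['t'],c['R'],c['camera_matrix'])
    for k in ['jig','housing','keeper','keeper_grip','keeper_pivot','screw_jar','driver','board_stack','screw_tray','spool','cover']:
        try: print(k,[(np.round(r['rect']).tolist(),round(r['confidence'],2)) for r in cams.spot_in(k,n)[:2]])
        except Exception as e: print(k,e)
E
```

```text
pics
{'time': 0.0, 'q': array([-7.21958737e+01,  5.01037710e+00,  1.00324285e+01,  9.51001554e+01,
        5.73178844e-04,  9.00005550e+01]), 'qd': array([-0.14298296, -0.03738777,  0.15561176,  0.01134221,  0.13580122,
       -0.0703134 ]), 'joint_efforts': array([ 1.66430687e-03, -5.20389640e+01,  4.64805043e+01,  1.63925753e-02,
        9.71462782e-05,  1.76288773e-05]), 'ee_pos': array([ 0.1680973 , -0.52342294,  0.23057188]), 'tcp_rot': array([-90.41991148,  89.92189389, 107.38365945]), 'wrist_force': array([0.49837013, 0.29474597, 0.7400024 ]), 'torque': array([-0.02199663, -0.03892809,  0.0016028 ]), 'opening': 0.08534553403111315}
top [ 0.35555662 -0.01065437  1.25083356] [[ 0.01013356 -0.99980648  0.01686168]
 [-0.98738034 -0.0126699  -0.15785925]
 [ 0.15804234 -0.01504921 -0.98731765]] [[494.72579303   0.         283.01295445]
 [  0.         494.72579303 207.84833091]
 [  0.           0.           1.        ]]
jig [([176.0, 154.0, 300.0, 243.0], 0.77)]
housing [([241.0, 190.0, 303.0, 245.0], 0.74), ([173.0, 153.0, 301.0, 242.0], 0.41)]
keeper [([180.0, 177.0, 202.0, 243.0],
[... 622 characters left out ...]
 271.62945065]
 [  0.         523.36328379 204.82614454]
 [  0.           0.           1.        ]]
jig [([197.0, 190.0, 271.0, 281.0], 0.59)]
housing [([254.0, 199.0, 314.0, 255.0], 0.86)]
keeper [([208.0, 240.0, 271.0, 283.0], 0.78)]
keeper_grip [([209.0, 239.0, 268.0, 283.0], 0.78)]
keeper_pivot [([197.0, 192.0, 271.0, 278.0], 0.61)]
screw_jar [([307.0, 256.0, 336.0, 302.0], 0.72)]
driver [([183.0, 194.0, 226.0, 238.0], 0.87)]
board_stack [([303.0, 159.0, 348.0, 187.0], 0.81)]
screw_tray [([152.0, 245.0, 205.0, 286.0], 0.66), ([251.0, 199.0, 312.0, 256.0], 0.66)]
spool [([165.0, 290.0, 195.0, 329.0], 0.57)]
cover [([348.0, 174.0, 398.0, 207.0], 0.57), ([154.0, 245.0, 206.0, 286.0], 0.26)]
```

```bash
python3 - <<'E'
import numpy as np,cv2
from h import world
c=np.load('top.npz'); W=world(c)
f=c['frame'][110:320,110:420]; cv2.imwrite('pics/topc.png',cv2.resize(f,None,fx=2.5,fy=2.5,interpolation=cv2.INTER_CUBIC))
# orthographic height map 2mm px: rows x from .75 down, cols y from .35 down
np.set_printoptions(precision=3,suppress=True)
print((c['depth']>0).mean(), W[225:250:8,230:240:5])
xs=((0.72-W[...,0])/.0015).astype(int);ys=((0.36-W[...,1])/.0015).astype(int)
H=np.zeros((380,500),np.uint8);m=(xs>=0)&(xs<380)&(ys>=0)&(ys<500)
H[xs[m],ys[m]]=np.clip(W[...,2][m]*2500+20,0,255)
cv2.imwrite('pics/hm.png',cv2.applyColorMap(cv2.dilate(H,np.ones((3,3))),cv2.COLORMAP_JET))
E
```

```text
0.9957950680272109 [[[ 0.51   0.105 -0.001]
  [ 0.509  0.091  0.006]]

 [[ 0.489  0.104  0.001]
  [ 0.489  0.091  0.003]]

 [[ 0.469  0.103  0.007]
  [ 0.469  0.091  0.002]]

 [[ 0.449  0.103 -0.003]
  [ 0.449  0.09  -0.001]]]
```

View pics/topc.png

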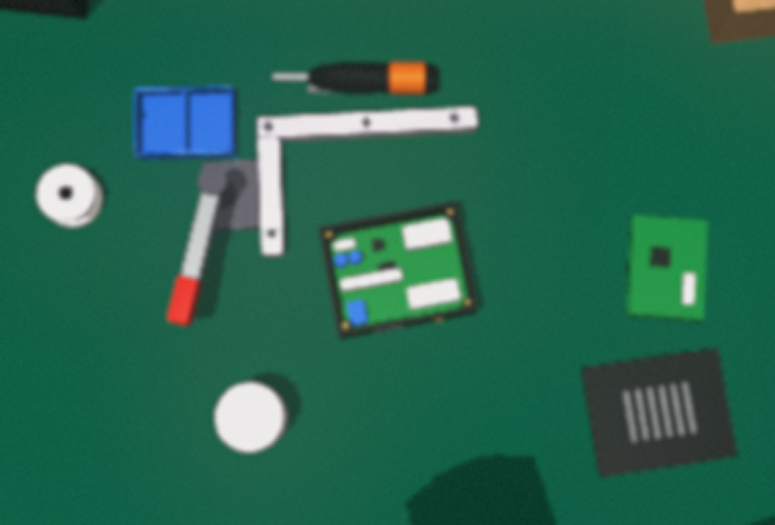

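View pics/hm.png

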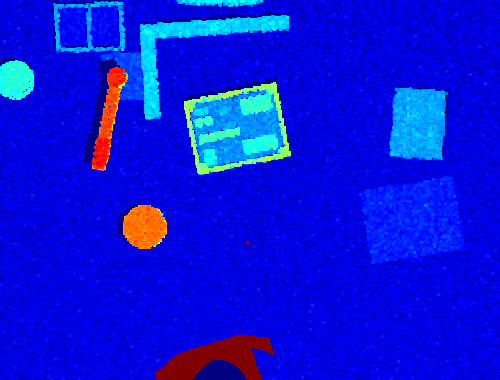

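The top view shows the housing near crop px (400,270), turned about 8°. The jig's inner corner is near (282,138) with the side fence on the left. The keeper's red tip is at (183,300), and the jar at (250,415) is clear of the housing. Next I'll measure the poses.

```bash
cat >> h.py <<'E'
from scipy.optimize import least_squares
def rays(c,uv,z):
    K,R,t=c['camera_matrix'],np.array(c['R']),np.array(c['t'])
    d=np.c_[(uv[:,0]-K[0,2])/K[0,0],(uv[:,1]-K[1,2])/K[1,1],np.ones(len(uv))]@R
    o=-R.T@t
    return (o+d*((z-o[2])/d[:,2])[:,None])[:,:2]
JIG=np.array([[0,0],[-.120,0],[-.120,.02],[.02,.02],[.02,-.202],[0,-.202]])
def rect(a,b): return np.array([[a,b],[-a,b],[-a,-b],[a,-b]])/2
HOU=rect(.110,.140)
def fit(c,poly,zr,zt,p0,box):
    W=world(c); z=W[...,2]
    m=((z>zr[0])&(z<zr[1])&(W[...,0]>box[0])&(W[...,0]<box[1])&(W[...,1]>box[2])&(W[...,1]<box[3])).astype(np.uint8)
    m=cv2.morphologyEx(m,cv2.MORPH_CLOSE,np.ones((3,3),np.uint8))
    cs,_=cv2.findContours(cv2.resize(m,None,fx=4,fy=4,interpolation=cv2.INTER_NEAREST),cv2.RETR_EXTERNAL,cv2.CHAIN_APPROX_NONE)
    uv=(max(cs,key=cv2.contourArea)[:,0,:]-1.5)/4.
    P=rays(c,uv,zt); pl=(poly*1000).astype(np.float32).reshape(-1,1,2)
    def r(p):
        q=(P-p[:2])@np.array([[np.cos(p[2]),-np.sin(p[2])],[np.sin(p[2]),np.cos(p[2])]])*1000
        return [cv2.pointPolygonTest(pl,(float(x),float(y)),True) for x,y in q]
    s=least_squares(r,p0,x_scale=[.01,.01,.05],diff_step=1e-4,loss='soft_l1')
    return s.x,np.sqrt(np.mean(np.square(s.fun)))
def injig(J,p):
    c,s=np.cos(J[2]),np.sin(J[2]); d=np.subtract(p[:2],J[:2])
    return np.array([c*d[0]+s*d[1],-s*d[0]+c*d[1]])
def w(J,p):
    c,s=np.cos(J[2]),np.sin(J[2]); return np.array([J[0]+c*p[0]-s*p[1],J[1]+s*p[0]+c*p[1]])
E
cat > m.py <<'E'
from h import *
import sys
np.set_printoptions(precision=4,suppress=True)
c=np.load('top.npz')
J,e=fit(c,JIG,(.014,.035),.025,[.665,.125,.03],(.52,.71,-.085,.16)); print('jig',J,e)
H,e=fit(c,HOU,(.034,.058),.045,[.527,.0,.15],(.44,.61,-.085,.1)); print('hou',H,e, 'corner in jig',injig(J,w(H,[.055,.07])),H[2]-J[2],'origin',injig(J,H))
W=world(c);m=(W[...,2]>.045)&(W[...,2]<.1)&(W[...,1]>.15)&(W[...,0]>.45)
P=W[m][:,:2];r=cv2.minAreaRect(P.astype(np.float32)*1000);print('keeper',r)
pv=w(J,[-.055,.06]);t=P[P[:,0]<.5].mean(0);a=injig(J,t)-[-.055,.06];print('pivot',pv,'ang',np.arctan2(-a[1],-a[0]))
E
python3 m.py
python3 - <<'E'
from h import *
c=np.load('top.npz');W=world(c)
z=W[...,2];f=c['frame'].astype(int)
for n,m in dict(jar=(z>.05)&(W[...,0]<.45)&(W[...,0]>.33)&(W[...,1]>.05)&(W[...,1]<.25)&(z<.1),driver=(z>.015)&(W[...,0]>.69)&(W[...,1]<.12)&(W[...,1]>-.12)&(z<.06)).items():
    P=W[m];print(n,np.percentile(P,[2,98],axis=0),len(P))
E
```

```text
jig [ 0.5671 -0.029  -1.2428] 13.804091293668426
hou [0.5266 0.0046 0.2022] 0.7293376096562438 corner in jig [-0.1074  0.0359] 1.4450811822952423 origin [-0.0449 -0.0274]
keeper ((698.2066650390625, 410.88751220703125), (466.05694580078125, 479.376220703125), 0.2946144938468933)
pivot [0.6061 0.0424] ang -0.0039614293629968685
jar [[0.35151678 0.11387589 0.06141131]
 [0.40781085 0.17062667 0.07224545]] 578
driver [[ 0.69104393 -0.05599787  0.01695393]
 [ 0.74117015  0.10644698  0.03502961]] 655
```

```bash
sed -i 's/def fit(c,poly,zr,zt,p0,box):/def fit(c,poly,zr,zt,p0,box,ex=None):/; s/^    m=cv2.morph/    if ex is not None: m[(abs(W[...,0]-ex[0])<ex[2])\&(abs(W[...,1]-ex[1])<ex[3])]=0\n    m=cv2.morph/' h.py
sed -i 's/(.52,.71,-.085,.16))/(.52,.71,-.1,.16),(.5266,.0046,.085,.1))/; s/&(W\[...,0\]>.45)$/\&(W[...,0]>.45)\&(W[...,0]<.65)\&(W[...,1]<.25)/' m.py; python3 m.py
```

```text
jig [0.6619 0.1284 0.0635] 2.097661801676113
hou [0.5266 0.0046 0.2022] 0.7293376096562438 corner in jig [-0.098 -0.038] 0.13872023435475667 origin [-0.1428 -0.1149]
keeper ((541.6368408203125, 195.2759552001953), (27.06707191467285, 152.4723358154297), 79.93020629882812)
pivot [0.6032 0.1848] ang -0.2517410765560312
```

```bash
sed -i "s/    if ex is not/    if ex is not None: m[(c['frame'].min(2)<110)]=0\n    if ex is not/" h.py; python3 m.py; python3 - <<'E'
from h import *
c=np.load('top.npz');g=c['frame'].min(2)
print(g[135:185:2,230],g[200,170:240:2])
E
```

```text
jig [0.662  0.1282 0.0626] 1.4392665861017928
hou [0.5266 0.0046 0.2022] 0.7293376096562438 corner in jig [-0.0982 -0.0379] 0.13967926705993503 origin [-0.1429 -0.1148]
keeper ((541.6368408203125, 195.2759552001953), (27.06707191467285, 152.4723358154297), 79.93020629882812)
pivot [0.6034 0.1846] ang -0.2515290609040653
[ 29  31 125 147  46  30  28  31  32  32 109 222 230 229 204 111  47  36
  39  36  36  38  37  38  38] [ 28  31  32  31  30  31  32  34  90 190 203 197 132  67  66  64  87 106
 103  93  91  91 187 232 228 229 188  55  38  39  35  38  36  39  44]
```

```bash
cat >> h.py <<'E'
from scipy.spatial.transform import Rotation as Ro
J0=np.array([.662,.1282,.0626])
def go(jx,jy,z,ang=None,o=None):
    """tool shift to reach jig-frame (jx,jy), world z; ang: jaw axis direction in jig frame, deg"""
    o=o or bot.get_obs(); R=Ro.from_euler('xyz',o['tcp_rot'],degrees=True).as_matrix()
    d=np.r_[w(J0,[jx,jy]),z]-o['ee_pos']; s=R.T@d; r=0
    if ang is not None:
        a=np.degrees(np.arctan2(R[1,1],R[0,1])-J0[2]); e=(ang-a+90)%180-90; r=np.radians(-e)  # tool x is down
    print('at jig',injig(J0,o['ee_pos']),'z',o['ee_pos'][2],'shift',s.round(4),'roll',round(r,4),'rows>=',round(max(np.linalg.norm(s)/.05,abs(r)/.15),1),'R',R.round(2).tolist(),'q6',o['q'][5].round(1))
E
python3 -c "
from h import *
np.set_printoptions(precision=4,suppress=True)
go(-.245,-.115,.12,90)"
```

```text
at jig [-0.5336 -0.6197] z 0.2312915398364241 shift [ 0.1113 -0.4183 -0.4038] roll 0.2482 rows>= 11.8 R [[0.0, 0.31, -0.95], [-0.0, -0.95, -0.31], [-1.0, 0.0, 0.0]] q6 90.0
```

Emit:
apply_moves([
  [0,-0.418,-0.404,-1.5,1],
  [0,-0.418,-0.404,-1.5,1],
  [0,-0.418,-0.404,-1.5,1],
  [0,-0.418,-0.404,-1.5,1],
  [0,-0.418,-0.404,-1.5,1],
  [0,-0.418,-0.404,-1.5,1],
  [0,-0.418,-0.404,-1.5,1],
  [0,-0.418,-0.404,-1.5,1],
  [0,-0.418,-0.404,-1.5,1],
  [0,-0.418,-0.404,-1.5,1],
  [0,-0.418,-0.404,-1.5,1],
  [0,-0.418,-0.404,-1.5,1],
])

```text
time: 2.4
ee_pos: [0.4258, 0.0008, 0.2313]
tcp_rot: [106.5, 90.0, 30.3]
wrist_force: [1.0, -1.0, 0.2]
opening: 0.0855
```

```bash
python3 -c "
from h import *
np.set_printoptions(precision=4,suppress=True)
go(-.245,-.115,.12,90)"
```

```text
at jig [-0.2437 -0.1124] z 0.2313311917624426 shift [ 0.1113 -0.0018  0.0024] roll -1.391 rows>= 9.3 R [[0.0, 0.97, 0.24], [0.0, 0.24, -0.97], [-1.0, 0.0, -0.0]] q6 76.2
```

Emit:
apply_moves([
  [0.111,-0.002,0.002,-1.391,1],
  [0.111,-0.002,0.002,-1.391,1],
  [0.111,-0.002,0.002,-1.391,1],
  [0.111,-0.002,0.002,-1.391,1],
  [0.111,-0.002,0.002,-1.391,1],
  [0.111,-0.002,0.002,-1.391,1],
  [0.111,-0.002,0.002,-1.391,1],
  [0.111,-0.002,0.002,-1.391,1],
  [0.111,-0.002,0.002,-1.391,1],
  [0.111,-0.002,0.002,-1.391,1],
  [0.111,-0.002,0.002,-1.391,1],
])

```text
time: 3.5
ee_pos: [0.4244, -0.0016, 0.1204]
tcp_rot: [17.2, 89.9, 20.8]
wrist_force: [-0.4, 0.6, -1.1]
opening: 0.0852
```

```bash
python3 -c "
from h import *
np.set_printoptions(precision=4,suppress=True)
go(-.245,-.115,.008,90)"
```

```text
at jig [-0.2453 -0.1147] z 0.12043116463230637 shift [ 0.1124 -0.0004  0.0002] roll 0.0005 rows>= 2.2 R [[0.0, -0.06, 1.0], [0.0, 1.0, 0.06], [-1.0, 0.0, 0.0]] q6 -3.8
```

Emit:
apply_moves([
  [0.04,0,0,0,1],
  [0.08,0,0,0,1],
  [0.112,0,0,0,1],
  [0.112,0,0,0,1],
  [0.112,0,0.02,0,1],
  [0.112,0,0.03,0,1],
  [0.112,0,0.04,0,1],
  [0.112,0,0.05,0,1],
  [0.112,0,0.06,0,1],
  [0.112,0,0.07,0,1],
  [0.112,0,0.075,0,1],
  [0.112,0,0.075,0,1],
])

```text
time: 4.7
ee_pos: [0.5002, 0.0032, 0.0092]
tcp_rot: [4.0, 89.9, 7.6]
wrist_force: [-0.4, 0.6, -0.3]
opening: 0.0854
```

```bash
cat > look.py <<'E'
from h import *
import sys
np.set_printoptions(precision=4,suppress=True)
c=cap('top'); cv2.imwrite('pics/top_%s.png'%sys.argv[1],cv2.resize(c['frame'][130:300,160:360],None,fx=3,fy=3,interpolation=cv2.INTER_CUBIC))
p=[float(x) for x in sys.argv[2:5]]
h0=[*w(J0,p[:2]),J0[2]+p[2]]
W=world(c)
H,e=fit(c,HOU,(.036,.056),.045,h0,(h0[0]-.1,h0[0]+.1,h0[1]-.1,h0[1]+.1))
print('housing in jig',injig(J0,H),'yaw',H[2]-J0[2],'corner',injig(J0,w(H,[.055,.07])),'rms',e)
o=bot.get_obs();print(o['time'],'F jig',injig([0,0,J0[2]],o['wrist_force'][:2]),o['wrist_force'][2]);go(-.13,-.1,.008,90,o)
E
python3 look.py a -.11 -.115 0
```

```text
Traceback (most recent call last):
  File "look.py", line 8, in <module>
    H,e=fit(c,HOU,(.036,.056),.045,h0,(h0[0]-.1,h0[0]+.1,h0[1]-.1,h0[1]+.1))
        ~~~^^^^^^^^^^^^^^^^^^^^^^^^^^^^^^^^^^^^^^^^^^^^^^^^^^^^^^^^^^^^^^^^^
  File "h.py", line 26, in fit
    uv=(max(cs,key=cv2.contourArea)[:,0,:]-1.5)/4.
        ~~~^^^^^^^^^^^^^^^^^^^^^^^^
ValueError: max() iterable argument is empty
```

```bash
python3 - <<'E'
from h import *
c=cap('side'); 
t=cv2.imread('pics/top_a.png')
s=cv2.resize(c['frame'][150:320,150:360],None,fx=3,fy=3,interpolation=cv2.INTER_CUBIC)
cv2.imwrite('pics/s_a.png',s)
E
```

```text
(no output)
```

View pics/s_a.png

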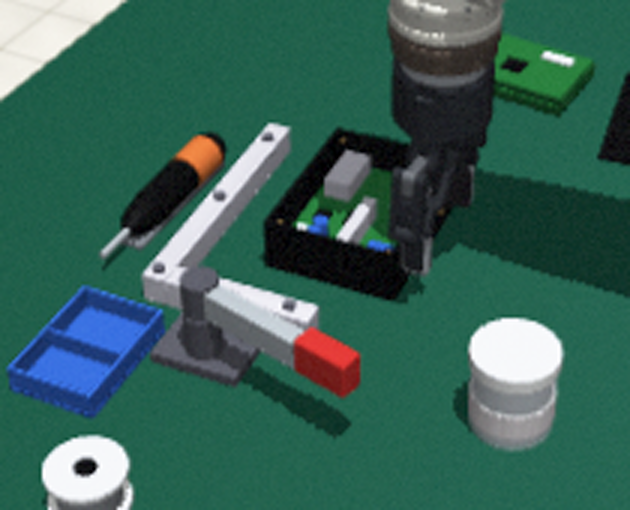

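The side view shows the fingers against the housing's near face (px 415,255). The housing is square to the pusher with a clear gap to both fences. I'll keep pushing +x.

Emit:
apply_moves([
  [0.001,0,0.01,0,1],
  [0.001,0,0.02,0,1],
  [0.001,0,0.028,0,1],
  [0.001,0,0.034,0,1],
  [0.001,0,0.036,0,1],
  [0.001,0,0.036,0,1],
  [0.001,0,0.02,0,1],
  [0,0,0,0,1],
  [-0.05,0,-0.04,0,1],
  [-0.1,0,-0.08,0,1],
  [-0.15,0,-0.12,0,1],
  [-0.15,0,-0.12,0,1],
])

```text
time: 6.0
ee_pos: [0.3786, -0.0045, 0.1609]
tcp_rot: [0.5, 89.8, 4.1]
wrist_force: [1.5, 0.2, 0.5]
opening: 0.0852
```

```bash
python3 look.py b -.06 -.115 0
```

```text
housing in jig [-0.0675 -0.1217] yaw -0.001177051786867743 corner [-0.0125 -0.0518] rms 0.8180410287211328
6.05 F jig [ 2.9622 -0.614 ] 7.141688945992585
at jig [-0.2923 -0.1148] z 0.16615233531762985 shift [0.1596 0.0148 0.1609] roll 0.0002 rows>= 4.5 R [[0.01, -0.06, 1.0], [0.0, 1.0, 0.06], [-1.0, -0.0, 0.01]] q6 -4.3
```

```bash
python3 -c "
from h import *
np.set_printoptions(precision=4,suppress=True)
go(-.07,-.23,.13,1)"
```

```text
at jig [-0.2923 -0.1148] z 0.16615233531762985 shift [ 0.0382 -0.1153  0.222 ] roll 1.5535 rows>= 10.4 R [[0.01, -0.06, 1.0], [0.0, 1.0, 0.06], [-1.0, -0.0, 0.01]] q6 -4.3
```

Emit:
apply_moves([
  [0.0,-0.115,0.222,1.571,0],
  [0.0,-0.115,0.222,1.571,0],
  [0.0,-0.115,0.222,1.571,0],
  [0.0,-0.115,0.222,1.571,0],
  [0.0,-0.115,0.222,1.571,0],
  [0.03,-0.115,0.222,1.571,0],
  [0.03,-0.115,0.222,1.571,0],
  [0.03,-0.115,0.222,1.571,0],
  [0.03,-0.115,0.222,1.571,0],
  [0.03,-0.115,0.222,1.571,0],
  [0.03,-0.115,0.222,1.571,0],
  [0.03,-0.115,0.222,1.571,0],
])

```text
time: 7.25
ee_pos: [0.6067, -0.1055, 0.1382]
tcp_rot: [87.1, 89.5, 0.6]
wrist_force: [-0.8, -0.1, 0.5]
opening: 0.0422
```

```bash
python3 -c "
from h import *
np.set_printoptions(precision=4,suppress=True)
go(-.07,-.23,.010,0);o=bot.get_obs();print(o['opening'],o['wrist_force'])"
```

```text
at jig [-0.0698 -0.2298] z 0.13817460043602517 shift [ 0.1282 -0.0014  0.0002] roll -0.0009 rows>= 2.6 R [[0.01, 1.0, 0.06], [0.0, 0.06, -1.0], [-1.0, 0.01, 0.0]] q6 76.6
0.04218920381745044 [-0.827  -0.0947  0.4612]
```

Emit:
apply_moves([
  [0.04,0,0,0,0],
  [0.08,0,0,0,0],
  [0.126,0,0,0,0],
  [0.126,0,0,0,0],
  [0.126,0,-0.015,0,0],
  [0.126,0,-0.025,0,0],
  [0.126,0,-0.035,0,0],
  [0.126,0,-0.045,0,0],
  [0.126,0,-0.055,0,0],
  [0.126,0,-0.065,0,0],
  [0.126,0,-0.07,0,0],
  [0.126,0,-0.07,0,0],
])

```text
time: 8.45
ee_pos: [0.605, -0.0348, 0.0146]
tcp_rot: [84.6, 89.2, -1.8]
wrist_force: [1.4, -0.8, 0.3]
opening: 0.0426
```

```bash
python3 -c "
from h import *
np.set_printoptions(precision=4,suppress=True)
go(-.07,-.151,.010,0);o=bot.get_obs();print(o['opening'],o['wrist_force'])"
```

```text
at jig [-0.0671 -0.1591] z 0.01460609147176177 shift [ 0.0046 -0.0029 -0.0081] roll 0.0002 rows>= 0.2 R [[0.01, 1.0, 0.06], [-0.0, 0.06, -1.0], [-1.0, 0.01, 0.0]] q6 83.1
0.04261323907504343 [ 1.35   -0.8484  0.3464]
```

Emit:
apply_moves([
  [0,0,-0.003,0,0],
  [0,0,-0.006,0,0],
  [0,0,-0.008,0,0],
  [0,0,-0.008,0,0],
])

```text
time: 8.85
ee_pos: [0.605, -0.0268, 0.0155]
tcp_rot: [81.9, 89.1, -4.5]
wrist_force: [0.7, -4.1, 3.8]
opening: 0.0425
```

Emit:
apply_moves([
  [0,0,-0.001,0,0],
  [0,0,-0.002,0,0],
  [0,0,-0.002,0,0],
])

```text
time: 9.15
ee_pos: [0.6052, -0.0262, 0.0157]
tcp_rot: [71.2, 89.1, -15.3]
wrist_force: [1.6, -11.0, -0.3]
opening: 0.0424
```

Emit:
apply_moves([
  [0,0,0.01,0,0],
  [0,0,0.03,0,0],
  [-0.05,0,0.03,0,0],
  [-0.1,0,0.03,0,0],
  [-0.15,0,0.03,0,0],
  [-0.15,0,0.03,-0.3,0],
  [-0.15,-0.05,0.03,-0.6,0.3],
  [-0.15,-0.1,0.02,-0.9,0.3],
  [-0.15,-0.15,0.0,-1.2,0.3],
  [-0.15,-0.2,-0.03,-1.571,0.3],
  [-0.15,-0.2,-0.06,-1.571,0.3],
  [-0.15,-0.2,-0.06,-1.571,0.3],
])

```text
time: 10.35
ee_pos: [0.3976, 0.0245, 0.1628]
tcp_rot: [18.2, 89.0, -7.6]
wrist_force: [0.1, 0.2, 0.2]
opening: 0.0558
```

```bash
python3 look.py c -.06 -.07 0; python3 -c "
from h import *
np.set_printoptions(precision=4,suppress=True)
go(-.16,-.07,.010,90)"
```

```text
housing in jig [-0.067  -0.0696] yaw 0.0015861651183862735 corner [-0.0121  0.0005] rms 0.8705559815016068
10.4 F jig [ 0.6554 -0.4948] -0.34889949129117587
at jig [-0.2695 -0.088 ] z 0.1627674648901203 shift [0.1571 0.056  0.1255] roll -0.5027 rows>= 4.2 R [[0.02, 0.43, 0.9], [-0.0, 0.9, -0.43], [-1.0, 0.0, 0.02]] q6 28.8
at jig [-0.2695 -0.088 ] z 0.1627674648901203 shift [0.1545 0.0678 0.0848] roll -0.5027 rows>= 3.8 R [[0.02, 0.43, 0.9], [-0.0, 0.9, -0.43], [-1.0, 0.0, 0.02]] q6 28.8
```

Corner at (-12.1, +0.5) mm and square. It only needs the +x push now.

Emit:
apply_moves([
  [0,0.068,0.06,-0.503,0.3],
  [0,0.068,0.06,-0.503,0.3],
  [0,0.068,0.06,-0.503,0.3],
  [0,0.068,0.06,-0.503,0.3],
  [0,0.068,0.06,-0.503,0.3],
  [0,0.068,0.06,-0.503,0.3],
])

```text
time: 11.0
ee_pos: [0.4818, 0.0593, 0.1639]
tcp_rot: [-12.2, 89.1, -8.8]
wrist_force: [0.3, -0.2, -0.4]
opening: 0.0555
```

```bash
python3 -c "
from h import *
np.set_printoptions(precision=4,suppress=True)
go(-.16,-.07,.010,90)"
```

```text
at jig [-0.1841 -0.0575] z 0.163890921576416 shift [ 0.1543 -0.0119  0.0217] roll -0.0041 rows>= 3.1 R [[0.02, -0.06, 1.0], [-0.0, 1.0, 0.06], [-1.0, -0.0, 0.02]] q6 3.8
```

Emit:
apply_moves([
  [0.05,-0.012,0.01,-0.004,0.3],
  [0.1,-0.012,0.015,-0.004,0.3],
  [0.154,-0.012,0.0217,-0.004,0.3],
  [0.154,-0.012,0.0217,-0.004,0.3],
  [0.154,-0.012,0.035,-0.004,0.3],
  [0.154,-0.012,0.045,-0.004,0.3],
  [0.154,-0.012,0.05,-0.004,0.3],
  [0.154,-0.012,0.054,-0.004,0.3],
  [0.154,-0.012,0.057,-0.004,0.3],
  [0.154,-0.012,0.057,-0.004,0.3],
])

```text
time: 12.0
ee_pos: [0.5421, 0.0503, 0.0125]
tcp_rot: [-11.8, 89.0, -8.3]
wrist_force: [-4.1, -0.6, 4.4]
opening: 0.0557
```

```bash
python3 -c "
from h import *
np.set_printoptions(precision=4,suppress=True)
go(-.121,-.07,.010,90)"
```

```text
at jig [-0.1245 -0.0703] z 0.012470285520560568 shift [0.0025 0.0003 0.0035] roll -0.0009 rows>= 0.1 R [[0.02, -0.06, 1.0], [-0.0, 1.0, 0.06], [-1.0, -0.0, 0.02]] q6 1.9
```

Emit:
apply_moves([
  [0,0,0.002,0,0.3],
  [0,0,0.004,0,0.3],
  [0,0,0.004,0,0.3],
])

```text
time: 12.3
ee_pos: [0.5462, 0.0505, 0.0133]
tcp_rot: [-11.7, 89.0, -8.2]
wrist_force: [-4.9, -0.8, 4.2]
opening: 0.055
```

Emit:
apply_moves([
  [0,0,0.001,0,0.3],
  [0,0,0.002,0,0.3],
  [0,0,0.002,0,0.3],
])

```text
time: 12.6
ee_pos: [0.5464, 0.0504, 0.0133]
tcp_rot: [-16.5, 89.2, -13.0]
wrist_force: [-13.4, -2.8, 6.5]
opening: 0.0553
```

Emit:
apply_moves([
  [0,0,-0.01,0,0.3],
  [0,0,-0.04,0,0.3],
  [-0.05,0,-0.05,0,0.3],
  [-0.1,0,-0.08,0,0.3],
  [-0.15,0,-0.1,0,-1],
  [-0.15,0,-0.15,0,-1],
  [-0.15,0,-0.15,0,-1],
  [-0.15,0,-0.15,0,-1],
])

```text
time: 13.4
ee_pos: [0.3948, 0.0417, 0.1627]
tcp_rot: [-12.0, 89.0, -8.5]
wrist_force: [0.0, 0.4, 0.6]
opening: 0.0
```

```bash
python3 look.py d -.055 -.07 0; python3 - <<'E'
from h import *
np.set_printoptions(precision=4,suppress=True)
W=world(np.load('top.npz'));m=(W[...,2]>.045)&(W[...,2]<.1)&(W[...,1]>.16)&(W[...,1]<.25)&(W[...,0]>.45)&(W[...,0]<.5)
a=injig(J0,W[m].mean(0))-[-.055,.06];print('tip',W[m].mean(0),'ang',np.arctan2(-a[1],-a[0]))
go(-.152,.131,.15,90)
E
```

```text
housing in jig [-0.0544 -0.0698] yaw -0.00020656240517510915 corner [0.0007 0.0002] rms 0.8230027785591897
13.45 F jig [-0.0308 -1.0067] 0.37560020535167093
at jig [-0.2716 -0.0697] z 0.16182550413135477 shift [ 0.1561 -0.0296  0.1393] roll -0.0012 rows>= 4.2 R [[0.02, -0.06, 1.0], [-0.0, 1.0, 0.06], [-1.0, -0.0, 0.02]] q6 2.7
tip [0.4833 0.2074 0.0758] ang -0.2495305949859899
at jig [-0.2716 -0.0697] z 0.16182550413135477 shift [0.0129 0.2009 0.1192] roll -0.0012 rows>= 4.7 R [[0.02, -0.06, 1.0], [-0.0, 1.0, 0.06], [-1.0, -0.0, 0.02]] q6 2.7
```

View pics/top_d.png

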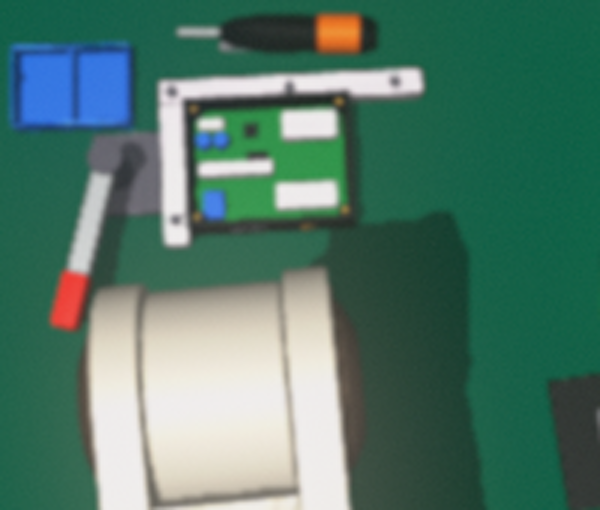

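The housing is nested in the corner (px 190,97), with its corner within 1 mm and square. The keeper is still clear, with its red tip at (68,298). Next I move beside the tip on the outer side.

Emit:
apply_moves([
  [0,0.201,0.119,0,-1],
  [0,0.201,0.119,0,-1],
  [0,0.201,0.119,0,-1],
  [0,0.201,0.119,0,-1],
  [0,0.201,0.119,0,-1],
  [0.013,0.201,0.119,0,-1],
  [0.013,0.201,0.119,0,-1],
])

```text
time: 14.15
ee_pos: [0.5016, 0.2498, 0.146]
tcp_rot: [-30.5, 89.3, -27.0]
wrist_force: [0.7, -0.4, -0.8]
opening: 0.0002
```

```bash
cat > arc.py <<'E'
from h import *
import sys
np.set_printoptions(precision=4,suppress=True)
o=bot.get_obs(); go(-.152,.131,.058,90,o)
R=Ro.from_euler('xyz',o['tcp_rot'],degrees=True).as_matrix()
for th in [float(x) for x in sys.argv[1:]]:
    u=-np.array([np.cos(th),np.sin(th)]);t=np.array([np.sin(th),-np.cos(th)])
    d=.010+.011*abs(t[0])+.0145*abs(t[1])
    p=np.array([-.055,.06])+.112*u-d*t
    print(th,p,(R.T@(np.r_[w(J0,p),.058]-o['ee_pos'])).round(3))
E
python3 arc.py -.25 -.1 0.05 .2 .35 .5 .65 .8 .95 1.1 1.25 1.4 1.5 1.571
```

```text
at jig [-0.1525  0.1314] z 0.14599583974544497 shift [ 0.088   0.0001 -0.0004] roll -0.0 rows>= 1.8 R [[0.01, -0.06, 1.0], [-0.01, 1.0, 0.06], [-1.0, -0.01, 0.01]] q6 23.2
-0.25 [-0.1569  0.1136] [ 0.088 -0.017 -0.005]
-0.1 [-0.1639  0.0966] [ 0.088 -0.034 -0.012]
0.05 [-0.1681  0.0794] [ 0.088 -0.051 -0.016]
0.2 [-0.17    0.0636] [ 0.088 -0.067 -0.018]
0.35 [-0.1696  0.0473] [ 0.088 -0.084 -0.018]
0.5 [-0.1667  0.0309] [ 0.088 -0.1   -0.015]
0.65 [-0.1612  0.0147] [ 0.089 -0.116 -0.01 ]
0.8 [-0.1531 -0.0008] [ 0.089 -0.132 -0.001]
0.95 [-0.1424 -0.0152] [ 0.089 -0.146  0.009]
1.1 [-0.1293 -0.0278] [ 0.089 -0.159  0.022]
1.25 [-0.1141 -0.0384] [ 0.089 -0.169  0.038]
1.4 [-0.097  -0.0464] [ 0.09  -0.177  0.055]
1.5 [-0.0849 -0.0502] [ 0.09  -0.181  0.067]
1.571 [-0.076 -0.052] [ 0.09  -0.183  0.076]
```

Emit:
apply_moves([
  [0.045,0,0,0,-1],
  [0.088,0,0,0,-1],
  [0.088,0,0,0,-1],
  [0.088,-0.017,-0.005,0,-1],
  [0.088,-0.026,-0.009,0,-1],
  [0.088,-0.034,-0.012,0,-1],
  [0.088,-0.043,-0.014,0,-1],
  [0.088,-0.051,-0.016,0,-1],
  [0.088,-0.059,-0.017,0,-1],
  [0.088,-0.067,-0.018,0,-1],
  [0.088,-0.075,-0.018,0,-1],
  [0.088,-0.084,-0.018,0,-1],
])

```text
time: 15.35
ee_pos: [0.4897, 0.1638, 0.0582]
tcp_rot: [-30.9, 89.3, -27.3]
wrist_force: [0.3, 1.6, 0.2]
opening: -0.0001
```

```bash
python3 arc.py .35 .5 .65 .8 .95 1.1 1.25 1.4 1.5 1.571; python3 - <<'E'
from h import *
c=cap('side'); 
cv2.imwrite('pics/s_e.png',cv2.resize(c['frame'][150:320,150:360],None,fx=3,fy=3,interpolation=cv2.INTER_CUBIC))
E
```

```text
at jig [-0.1697  0.0463] z 0.05820707380421315 shift [-0.0001  0.0847  0.0177] roll 0.0001 rows>= 1.7 R [[0.01, -0.06, 1.0], [-0.01, 1.0, 0.06], [-1.0, -0.01, 0.01]] q6 15.2
0.35 [-0.1696  0.0473] [0.    0.001 0.   ]
0.5 [-0.1667  0.0309] [ 0.    -0.015  0.003]
0.65 [-0.1612  0.0147] [ 0.    -0.032  0.008]
0.8 [-0.1531 -0.0008] [ 0.001 -0.047  0.017]
0.95 [-0.1424 -0.0152] [ 0.001 -0.061  0.027]
1.1 [-0.1293 -0.0278] [ 0.001 -0.074  0.04 ]
1.25 [-0.1141 -0.0384] [ 0.001 -0.085  0.056]
1.4 [-0.097  -0.0464] [ 0.001 -0.093  0.073]
1.5 [-0.0849 -0.0502] [ 0.002 -0.096  0.085]
1.571 [-0.076 -0.052] [ 0.002 -0.098  0.094]
```

View pics/s_e.png

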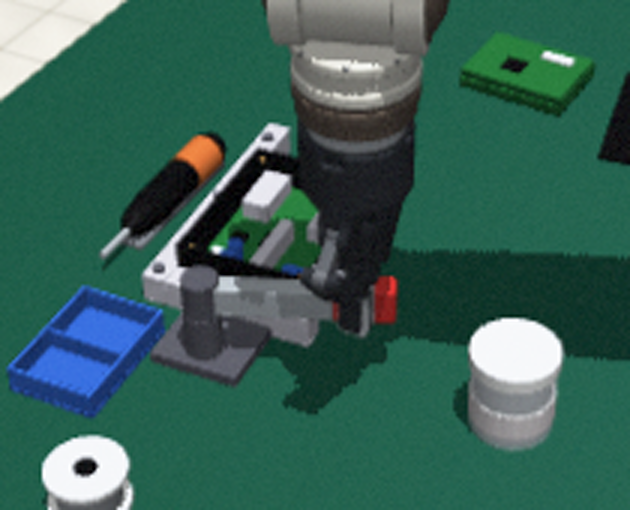

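The fingers are behind the red block (px 350,310) and the keeper has turned to about 0.35 rad. I'll continue along the arc.

Emit:
apply_moves([
  [0,-0.015,0.003,0,-1],
  [0,-0.024,0.006,0,-1],
  [0,-0.032,0.008,0,-1],
  [0.001,-0.04,0.012,0,-1],
  [0.001,-0.047,0.017,0,-1],
  [0.001,-0.054,0.022,0,-1],
  [0.001,-0.061,0.027,0,-1],
  [0.001,-0.068,0.033,0,-1],
  [0.001,-0.074,0.04,0,-1],
  [0.001,-0.08,0.048,0,-1],
  [0.001,-0.085,0.056,0,-1],
  [0.001,-0.085,0.056,0,-1],
])

```text
time: 16.6
ee_pos: [0.552, 0.0807, 0.0582]
tcp_rot: [-35.7, 89.3, -32.2]
wrist_force: [-0.6, -0.1, -0.3]
opening: -0.0
```

```bash
python3 arc.py 1.25 1.4 1.5 1.571
```

```text
at jig [-0.1128 -0.0406] z 0.05816424728022134 shift [-0.0014  0.1715 -0.0394] roll -0.0013 rows>= 3.5 R [[0.01, -0.06, 1.0], [-0.01, 1.0, 0.06], [-1.0, -0.01, 0.01]] q6 5.0
1.25 [-0.1141 -0.0384] [ 0.     0.002 -0.001]
1.4 [-0.097  -0.0464] [ 0.    -0.006  0.016]
1.5 [-0.0849 -0.0502] [ 0.001 -0.01   0.028]
1.571 [-0.076 -0.052] [ 0.001 -0.011  0.037]
```

Emit:
apply_moves([
  [0,-0.003,0.008,0,-1],
  [0,-0.006,0.016,0,-1],
  [0,-0.008,0.022,0,-1],
  [0.001,-0.01,0.028,0,-1],
  [0.001,-0.011,0.033,0,-1],
  [0.001,-0.011,0.037,0,-1],
  [0.001,-0.011,0.037,0,-1],
  [0.001,-0.011,0.037,0,-1],
])

```text
time: 17.4
ee_pos: [0.5898, 0.072, 0.0576]
tcp_rot: [-34.9, 89.3, -31.4]
wrist_force: [-0.4, 0.1, 0.7]
opening: 0.0004
```

Emit:
apply_moves([
  [0,0,0.001,0,-1],
  [0,0,0.002,0,-1],
  [0,0,0.002,0,-1],
])

```text
time: 17.7
ee_pos: [0.5901, 0.0721, 0.0576]
tcp_rot: [-45.6, 89.4, -42.1]
wrist_force: [-9.4, -0.9, 5.1]
opening: 0.0001
```

Emit:
apply_moves([
  [0,0,-0.008,0,-1],
  [-0.01,0,-0.02,0,-1],
  [-0.05,0,-0.03,0,-1],
  [-0.1,0,-0.06,0,-1],
  [-0.14,0,-0.1,0,-1],
  [-0.14,0,-0.15,0,-1],
  [-0.14,0,-0.2,0,-1],
  [-0.14,0,-0.2,0,-1],
  [-0.14,0,-0.2,0,-1],
])

```text
time: 18.6
ee_pos: [0.3885, 0.0607, 0.1971]
tcp_rot: [-33.5, 89.3, -30.0]
wrist_force: [1.8, 0.2, 0.4]
opening: 0.0001
```

```bash
python3 - <<'E'
from h import *
np.set_printoptions(precision=4,suppress=True)
c=cap('top');W=world(c);cv2.imwrite('pics/top_f.png',cv2.resize(c['frame'][130:300,160:360],None,fx=3,fy=3,interpolation=cv2.INTER_CUBIC))
f=c['frame'].astype(int);m=(f[...,2]>140)&(f[...,1]<80)&(f[...,0]<80)&(W[...,2]>.06)
t=W[m].mean(0);a=injig(J0,t)-[-.055,.06];print('tip',t,m.sum(),'ang',np.arctan2(-a[1],-a[0]),'r',np.hypot(*a))
# housing edges: rim points in jig frame
Q=np.array([injig(J0,p) for p in W.reshape(-1,3)]);z=W[...,2].ravel();k=(z>.037)&(z<.052)&(abs(Q[:,0]+.06)<.08)&(abs(Q[:,1]+.07)<.085)
r=cv2.minAreaRect(Q[k].astype(np.float32)*1000);print('housing rect in jig mm',r)
print(bot.get_obs()['wrist_force'])
E
```

```text
tip [0.6078 0.0668 0.0863] 134 ang 1.545744081863753 r 0.11796929565111991
housing rect in jig mm ((-53.50918197631836, -63.62964630126953), (111.02155303955078, 152.47903442382812), 0.09183260798454285)
[ 0.105  -1.0831 -0.8156]
```

View pics/top_f.png

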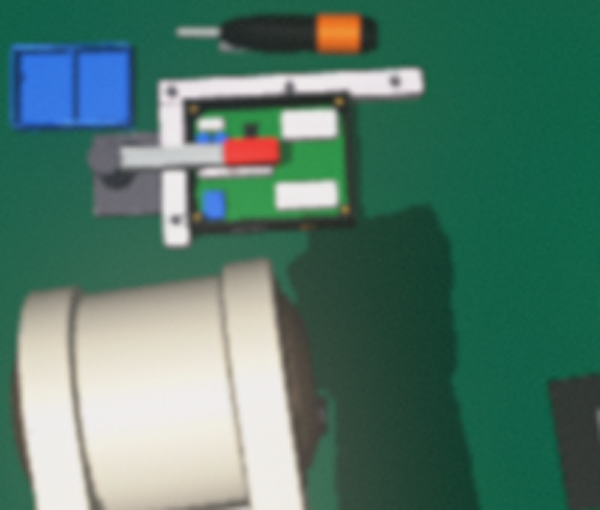

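```bash
python3 -c "
from workcell import bot
print(bot.job_done())"
```

```text
the job is handed in; nothing more can be done
None
```

I pushed the enclosure into the jig's corner with the fingertips, swung the keeper arm round to its stop, backed clear and handed the job in at about 18.7 s. `job_done` reports no verdict, so success rests on my own checks.

- **Pushes:** the enclosure went +x first, then +y against the side fence (11 N), then +x against the far fence (13 N).
- **Flush before the keeper moved:** the top camera put the enclosure's corner at about (+0.7, +0.2) mm from the jig's inner corner. It was square within 0.001 rad, and the keeper was still at about -0.25 rad.
- **Keeper at the end:** it met a hard stop at about 9 N, and the last picture measured it at 1.546 rad. That is slightly under the nominal 1.571 but above the 1.45 limit.
- **Enclosure at the end:** the last picture shows it still in the corner under the keeper. The final rectangle fit gave 111 × 152 mm, too long along y. I put that down to the keeper bar's points falling inside the mask. The long sides, the -y edge (-140 mm) and the angle agree with home, but I did not refit it.
- **Other things on the bench:** the tray and driver show no visible shift. The jar, spool, boards and cover were not in full view of the last picture and I did not measure them again, but the arm passed well clear of them.
- **Arm clear:** the final wrist force was about 1 N, which is noise level.

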